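Hang a slide carrier on the stainer's gravity rail

TASK

Take the slide carrier out of the drip stand, lower its roller hook onto the upper half of the sloped loading rail, and only then let go so that it rolls down to the rubber stop by itself, without being pushed or led. Once it rests against the stop, press the load button fully down and move clear; leave the well plate, the brush and the jar where they are.

Things in the scene. Friction and masses are not known exactly. Their poses are not given: they have to be found in the camera images.
- carrier_tab (a point): Centre of the slide carrier's grip tab: black plate 12 mm thick (x), 50 wide (y), 46 tall (z), on a steel top plate whose face is 23 mm below. Axes are the carrier's: z up along the tab when it hangs, y its length and rolling direction, x from its spine to the hook's open side. At the start it leans in the drip stand, top 28 degrees towards its -x side (half towards the robot). 0.28 kg.
- carrier_hook (a point): Hook point, 48 mm below carrier_tab along carrier z: midway between the two black rollers (52 mm apart in y, radius 9), at the foot of their treads. It lies on the rail's top face when hung. Guide lips flare from 7 mm either side of it to 13 mm, ending 8 mm below it: lowered within 9 mm of the rail's middle line they centre the rollers. Top plate above: 34 mm in x, 76 in y.
- carrier_basket (a point): Centre of the top of the carrier's white slide basket, 92 mm below carrier_tab and 3 mm to +x (basket 52 mm in x, 84 in y, 32 deep below this point). A steel spine along its -x side joins it to the top plate; seen along y the carrier is a C open to +x. Between the lips' lower ends and this point is 36 mm of free height for the rail.
- rail: Steel bar 8 mm thick (x), 16 tall, 330 long (y), sloped 8 degrees, held at its ends only; origin on its top face at mid-length, 130 mm above the table. y runs downhill (robot's left), z square to the top face, x away from the robot. Spine towards the robot, the hook goes over it in +x, basket under the bar, then down. Let go, the carrier rolls at 0.1 to 0.4 m/s.
- rail_load (a point): Middle of the best loading place, on the bar's top face 100 mm uphill of its middle. Axes as the rail. A narrow post stands under the uphill end, 50 to 65 mm further uphill; a base plate 70 mm wide, 10 mm thick lies below.
- rail_home (a point): Where carrier_hook lies when the carrier rests on the stop: on the bar's top face, 108 mm downhill of its middle. Axes as the rail. The stop is a black rubber plate square to the bar, 42 mm further downhill, on a white block 155 mm tall.
- drip_stand: Fixed stand holding the carrier at the start; origin under its middle on the table, z up; the carrier leans towards its -x side. Base 130 x 210 mm. A ledge under the basket, a back rest behind the spine (60 mm tall) and cheeks 14 mm tall, 4 mm clear of the basket's ends, hold it; it comes out along its own z. Above it is a lamp bar.
- drip_bar (a point): Centre of the white lamp bar that crosses above the carrier on two posts (12 mm thick, 90 mm either side in y): 20 mm in x, 200 in y, 18 tall, 315 mm above the table. It leaves no room for a gripper upright above the tab; along the tab's own axis the way is free, the bar staying about 70 mm off that axis. Axes as the stand.
- load_top (a point): Centre of the top of the black round load button, 26 mm across, on the white keypad box (75 x 110 x 30 mm) that is fixed to the table; pressed straight down, 6 mm travel, about 4 N.
- load (a joint): Travel of the load button: 0 up, 0.006 m fully down; it springs back.
- well_plate: Bystander: clear multi-well plate 86 x 128 x 18 mm; origin under its middle.
- brush: Bystander: flat brush 170 mm long, lying flat; origin under its middle.
- jar: Bystander: specimen jar 52 mm across, 62 mm tall; origin under its middle.

How it is judged:
By the outcome, as a careful person would: the job done as asked, in the order asked, and still so for the second after the job is handed in, with the robot touching nothing.
It also fails if it takes over 61 s, if anything falls off the work surface, if the arm or the gripper's body presses on something with over 40 N, if the wrist force passes 120 N, or if a joint passes its speed limit or range.

ROBOT

A 7-joint arm with a two-finger parallel gripper is mounted at the origin on the work surface. World frame = base frame: x ahead of the robot, y to its left, z up, the work surface at z = 0. Lengths are in m, angles in rad, forces in N, time in s.
With the tool pointing down it reaches from about 0.35 to 0.9 m from the base axis. Payload 19.9 kg.
Tool frame: the origin (TCP) lies at the very end of the fingers, on their centre line; the grasp point (between the pads) lies 19 mm behind it (ctrl.pinch_z is the distance from the TCP to the grasp point, in m); z points along the fingers, y is the line along which they close (so a half turn about z gives the same grasp; the last joint's range is limited). The gripper opens to 85 mm and grips with 20 to 120 N. Pads are 22 mm wide; open, the fingers measure 114 mm over their backs; the gripper's body (76 mm by 85 mm) begins 54 mm behind the grasp point. The pads swing forward as they close: fully open they stand 13 mm farther back than shut.
Start: joints at [-1.353, 0.417, -0.01, 1.614, 0.005, 1.111, -0.053], TCP at [0.161, 0.604, 0.231] pointing down, gripper open.
Joint ranges: [-2.81, 2.81], [-0.39, 2.02], [-1.27, 1.25], [0.06, 2.57], [-1.19, 4.33], [0.19, 2], [-2.82, 2.82]. Speed limits (rad/s): [1.89, 1.89, 2.39, 2.39, 3.01, 3.01, 3.01].

INTERFACE

Orientations are given as a rotation vector (axis times angle).
In Python, from station import status, optics, order, ctrl gives the robot as it stands. The module is installed in compiled form; this text tells all that it offers.
- The arm moves only by the tool move_arm, never from a script. Its argument "targets" is a list of rows, each an object of numbers: "rx", "ry", "rz": the turn, a rotation vector about the world's x, y, z in degrees; "tx", "ty", "tz": the shift along the world's x, y, z in m; "jaw": the opening, from 0 (shut) to 1 (fully open). A call has 1 to 12 rows; each row shifts and turns the commanded pose from where the row before left it; what a row does not reach is not made up. A row lasts 1/8 s, in which the tool goes at most 62.5 mm and 10.7 degrees, less where a joint would pass 70% of its speed; a pose out of reach is approached as far as the arm can. A call with a gripper value outside its range is refused whole. The fingers move at their own pace and stop on an object; "newtons" is the grip in N (left out, the last holds). Time passes only in rows, so rows that do not move let the fingers close. It gives the time, the measured TCP pose, the force, the opening and the grip force at its end, in the units of the state.
- status.get_obs(): the state, without advancing time (a new reading comes with each control period).
- optics.snapshot(name): name is "scene" or "side" or "wrist"; returns a dict with "frame" (480x640x3 uint8, red, green, blue), "fovy" (degrees; the focal length in pixels is half the picture's height over the tangent of half this angle, whatever the lens; pixels are square), "cx", "cy" (the principal point, pixels), "T" (4x4, takes a point from camera to world coordinates). Camera axes: x right, y down, z forward; pixel columns grow to the right and rows downward; lengths in m; the calibration is good to about 2 mm. A picture is of the moment at which its call begins. There is no depth.
- order.close_job(): hands the job in; it is judged then, once.
Trained networks look in the newest picture that a camera, given by its name, has taken for a name from the list of things; names that differ only in an ending like _2 or _b are one class to them, and where a whole thing is asked for, a point or a joint stands for the part that bears it (a point fixed in the world has none). Each returns a list of dicts, best first, with "confidence" (0 to 1); they miss things now and then, are a little off and sometimes report something else, mostly with a low value. They report only what shows in the picture. A call takes as long as a camera call.
- optics.boxes_of(label, camera): "xyz" ([x, y, z] in m, in world coordinates, good to about 4 mm: the middle of the surface that is visible of it).
- optics.silhouettes(label, camera): "region" (480x640 bool, what is visible of it).
The state is a dict: "clock": time; "qpos": joint angles; "qd": joint speeds; "joint_torque": joint torques, N m; "ee_pos": TCP position; "orientation": TCP orientation; "contact_force": force on the tool from outside, world axes, zero at the start; "moment": the same for the moment, N m; "finger_gap": finger opening in m; "grasp_force": force on a finger pad.
Only numpy, scipy, OpenCV 4.12 (cv2) and the standard library are available. Lean on these libraries where they do the work, as an engineer would, in place of code of your own. Each camera call takes 0.05 s, during which the arm holds its last target. There are 200 camera calls.

## Working session

There is one attempt and no reset: what is moved stays moved. The work goes in short steps, Python scripts to look and compute and a tool call to move; the robot and the scene stay as the last step left them, time stands still between calls to the robot, and variables do not carry over. Pictures are saved under pics/ and viewed, at most 10 in all, crops included, and the job is handed in when it is done.

Besides the shell and the picture viewer there is one more tool, called after "Call:" by a JSON object that holds its "method" and its "body". move_arm: Moves the arm, as the interface text tells. Its arguments: {"type":"object","properties":{"targets":{"type":"array"},"newtons":{"type":"number"}},"required":["targets"]}

```bash
mkdir -p pics
cat > h.py <<'E'
import numpy as np, cv2
from station import status, optics, order, ctrl
from scipy.spatial.transform import Rotation as R
def snap(cam,f=None):
    s=optics.snapshot(cam)
    if f: cv2.imwrite('pics/'+f,s['frame'][:,:,::-1])
    return s
def ray(s,u,v):
    f=240/np.tan(np.radians(s['fovy'])/2)
    d=s['T'][:3,:3]@np.array([(u-s['cx'])/f,(v-s['cy'])/f,1]); return s['T'][:3,3],d/np.linalg.norm(d)
def proj(s,p):
    f=240/np.tan(np.radians(s['fovy'])/2)
    q=s['T'][:3,:3].T@(np.array(p)-s['T'][:3,3]); return np.array([s['cx']+f*q[0]/q[2],s['cy']+f*q[1]/q[2]])
def tri(*sr):
    A=0;b=0
    for s,u,v in sr:
        o,d=ray(s,u,v);M=np.eye(3)-np.outer(d,d);A=A+M;b=b+M@o
    return np.linalg.solve(A,b)
E
python3 - <<'E'
from h import *
np.set_printoptions(precision=4,suppress=True)
for c in ['scene','side']:
    s=snap(c,c+'1.png'); print(c,s['fovy'],s['T'])
    for l in ['carrier_tab','carrier_hook','carrier_basket','rail','rail_load','rail_home','drip_stand','drip_bar','load_top','well_plate','brush','jar']:
        print(l,[(np.round(b['xyz'],3),round(b['confidence'],2)) for b in optics.boxes_of(l,c)[:2]])
print(status.get_obs()); print(ctrl.pinch_z)
E
```

```text
scene 56.041318650547275 [[ 0.4327  0.4894 -0.7572  1.314 ]
 [ 0.9014 -0.2209  0.3723 -0.4347]
 [ 0.0149 -0.8436 -0.5367  0.7301]
 [ 0.      0.      0.      1.    ]]
carrier_tab [(array([ 0.591, -0.364,  0.109]), 0.68)]
carrier_hook [(array([ 0.594, -0.362,  0.111]), 0.6)]
carrier_basket [(array([ 0.59 , -0.362,  0.106]), 0.8)]
rail [(array([0.586, 0.143, 0.113]), 0.83)]
rail_load [(array([0.588, 0.142, 0.117]), 0.64)]
rail_home [(array([0.584, 0.144, 0.114]), 0.96)]
drip_stand [(array([ 0.607, -0.381,  0.026]), 0.6)]
drip_bar [(array([ 0.609, -0.38 ,  0.025]), 0.75)]
load_top [(array([0.408, 0.23 , 0.05 ]), 0.51)]
well_plate [(array([0.76 , 0.045, 0.02 ]), 0.64)]
brush [(array([ 0.77 , -0.198,  0.015]), 0.69)]
jar [(array([ 0.428, -0.105,  0.042]), 0.89)]
side 50.797589438056235 [[-0.9371 -0.2444  0.2491  0.354 ]
 [-0.3489  0.6417 -0.683   0.6613]
 [ 0.0071 -0.727  -0.6866  0.8932]
 [ 0.      0.      0.      1.    ]]
carrier_tab [(array([ 0.6  , -0.348,  0.086]), 0.91)]
carrier_hook [(array([ 0.596, -0.347,  0.084]), 0.58)]
carrier_basket [(array([ 0.596, -0.35 ,  0.081]), 0.78), (a
[... 342 characters left out ...]
 [(array([0.751, 0.062, 0.018]), 0.88)]
brush [(array([ 0.756, -0.178,  0.018]), 0.69), (array([0.403, 0.243, 0.053]), 0.18)]
jar [(array([ 0.415, -0.084,  0.05 ]), 0.6)]
{'clock': 1.3, 'qpos': array([-1.3525,  0.4174, -0.0103,  1.6136,  0.0047,  1.1107, -0.053 ]), 'qd': array([-0.0002, -0.0005,  0.0014, -0.0009,  0.0002, -0.0007,  0.0007]), 'joint_torque': array([  0.0006, -86.4212,   0.6787, -43.5207,   0.0192,   0.0019,
        -0.    ]), 'ee_pos': array([0.1606, 0.604 , 0.2313]), 'orientation': array([ 0.407 ,  3.1151, -0.    ]), 'contact_force': array([ 0.2071, -0.4485, -0.3255]), 'moment': array([-0.035 , -0.0253,  0.0074]), 'grasp_force': 0.0, 'finger_gap': 0.08519934760249284}
0.0187
```

View pics/scene1.png

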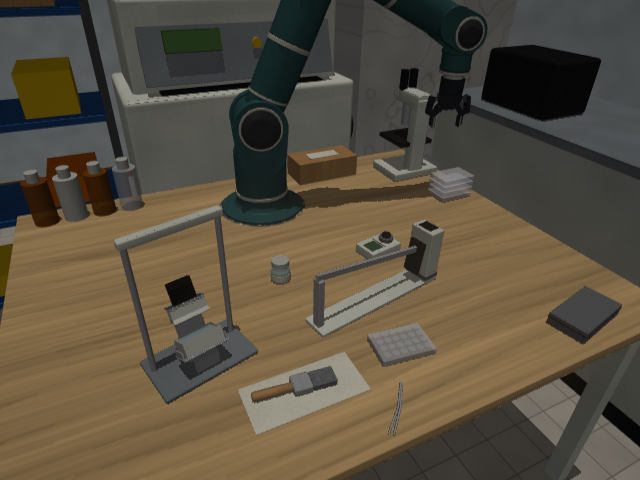

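View pics/side1.png

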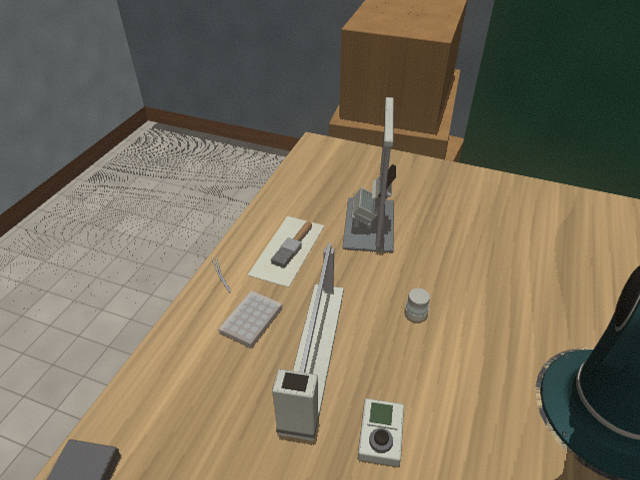

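The scene view shows the stand with the carrier's black tab at about (181,290) and the bar from (118,242) to (222,212). The rail runs (318,277) to (413,250) and the button is at (386,237). In the side view the tab is at (392,175) and the button at (380,437). I'll enlarge the stand and rail.

Run:
```python
import cv2,numpy as np
a=cv2.imread('pics/scene1.png');b=cv2.imread('pics/side1.png')
r=lambda im,x,y,w,h,k:cv2.resize(im[y:y+h,x:x+w],None,fx=k,fy=k,interpolation=cv2.INTER_CUBIC)
x=np.zeros((600,800,3),np.uint8)
p=r(a,110,200,150,200,3);x[:600,:450]=p
p=r(b,335,90,80,170,3.5);x[:p.shape[0],455:455+p.shape[1]]=p
cv2.imwrite('pics/c1.png',x)
x=np.zeros((600,800,3),np.uint8)
p=r(a,300,215,150,120,3);x[:360,:450]=p
p=r(b,265,240,85,205,2.9);x[:p.shape[0],455:455+p.shape[1]]=p
cv2.imwrite('pics/c2.png',x)
```

```text
(no output)
```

View pics/c1.png

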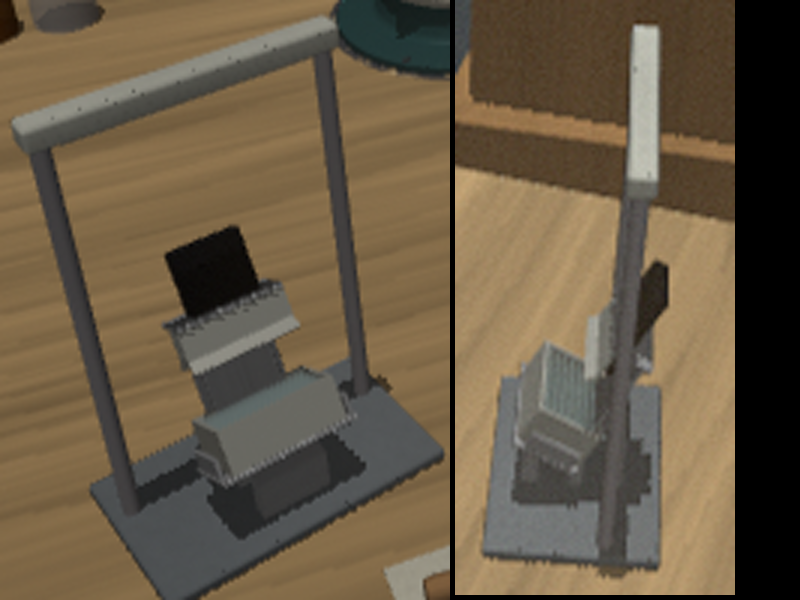

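View pics/c2.png

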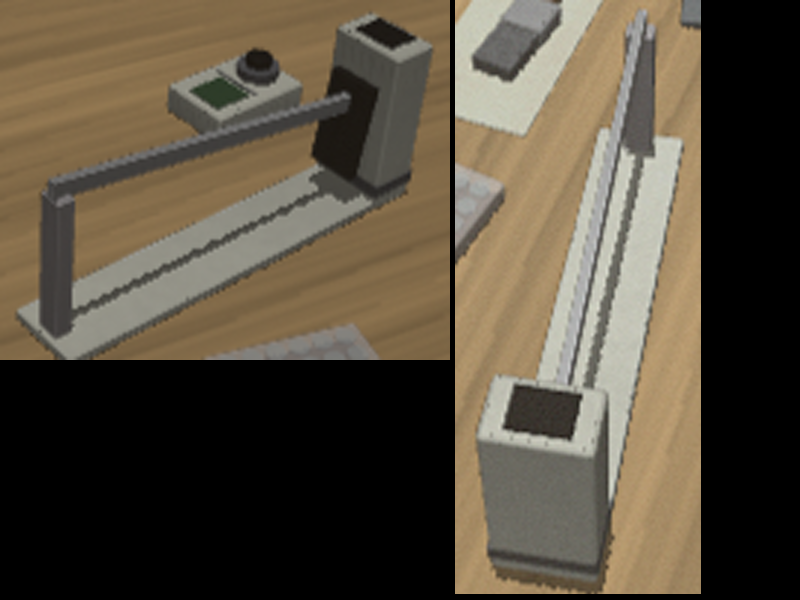

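The crops show the tab's far face clearly in the scene view, with corners near (165,255), (237,227), (258,288) and (188,314) in crop pixels. They also show the bar ends, and the rail's upper end at (50,186) left and (642,15) right. Next I fit the poses from these pixels and the known sizes.

```bash
cat > fit.py <<'E'
from h import *
from scipy.optimize import least_squares as LS
np.set_printoptions(precision=4,suppress=True)
S=optics.snapshot('scene');D=optics.snapshot('side')
a=lambda u,v,x0,y0,k,ox=0:(x0+(u-ox+.5)/k-.5,y0+(v+.5)/k-.5)
A=lambda u,v:(S,)+a(u,v,110,200,3)
B=lambda u,v:(D,)+a(u,v,335,90,3.5,455)
C=lambda u,v:(S,)+a(u,v,300,215,3)
E=lambda u,v:(D,)+a(u,v,265,240,2.9,455)
Z=lambda w:R.from_euler('z',w)
def fit(f,obs,x0,n):
    r=LS(lambda p:np.concatenate([proj(o[0],q)-o[1:] for q,o in zip(f(p),obs)]),x0,loss='soft_l1')
    print(n,r.x,'res',np.round(r.fun,1)); return r.x
bar=lambda p:Z(p[2]).apply([[0,-.1,.324],[0,.1,.324],[0,-.1,.324],[0,.1,.324]])+[p[0],p[1],0]
b=fit(bar,[A(18,127),A(333,20),B(647,27),B(643,184)],[.55,-.35,0],'bar')
cr=lambda w:Z(w)*R.from_euler('y',-28,degrees=True)
tab=lambda p:np.array(p[:3])+cr(b[2]).apply([[.006,-.025,.023],[.006,.025,.023],[.006,-.025,-.023],[.006,.025,-.023],[.006,.025,.023],[-.006,.025,.023]])
t=fit(tab,[A(165,255),A(237,227),A(188,314),A(258,288),B(655,262),B(668,266)],[.55,-.35,.2],'tab')
print('tab rel stand', Z(-b[2]).apply(t-np.r_[b[:2],0]))
sl=np.radians(8)
def rail(p):
    d=lambda s,x=0,n=0:Z(p[2]).apply([x+0,s*np.cos(sl)-n*np.sin(sl),.130-s*np.sin(sl)+n*np.cos(sl)])+[p[0],p[1],0]
    return [d(-.165),d(.150),d(-.165)]
r=fit(rail,[C(50,187),C(347,97),E(642,14)],[.58,.1,0],'rail')
print('load',rail(r), Z(r[2]).apply([0,-.1*np.cos(sl),.130+.1*np.sin(sl)])+[r[0],r[1],0])
bt=tri(C(258,56),(D,380.5,437));print('btn',bt)
E
python3 fit.py
```

```text
bar [ 0.5803 -0.3605  0.2622] res [-0.3 -1.   0.7 -1.3 -0.6 -1.1  0.1 -2.1]
tab [ 0.5752 -0.3698  0.1712] res [-1.  -1.2 -0.9 -1.9 -0.2  1.1  0.  -0.8 -2.8  4.7 -2.3  5.8]
tab rel stand [-0.0073 -0.0076  0.1712]
rail [0.5948 0.0657 0.1858] res [-0.  -1.6  0.3 -0.5 -0.3 -2.7]
load [array([ 0.625 , -0.0949,  0.153 ]), array([0.5674, 0.2117, 0.1091]), array([ 0.625 , -0.0949,  0.153 ])] [ 0.6131 -0.0316  0.1439]
btn [0.4039 0.2369 0.0493]
```

I assigned the side-view tab corners wrongly: the top ones are the far (-y) corners. Refit.

```bash
python3 - <<'E'
s=open('fit.py').read()
s=s.replace("[.006,.025,.023],[-.006,.025,.023]])","[.006,-.025,.023],[-.006,-.025,.023],[-.006,.025,.023]])").replace("B(655,262),B(668,266)]","B(657,262),B(668,264),B(667,299)]")
s+='''
Rc=cr(b[2]);c=Rc.as_matrix()
T0=np.c_[-c[:,1],-c[:,0],-c[:,2]]
T1=np.c_[c[:,1],c[:,0],-c[:,2]]
o=status.get_obs();cur=R.from_rotvec(o['orientation']);print(cur.as_matrix())
for T in (T0,T1):
    print(np.degrees((R.from_matrix(T)*cur.inv()).as_rotvec()), 'tcp at grasp(+3mm)',t-c[:,2]*(.0187-.003),'100 above',t+c[:,2]*(.1-.0157))
print('carrier z',c[:,2],'x',c[:,0]); print(o['ee_pos'])
'''
open('fit.py','w').write(s)
E
python3 fit.py
```

```text
bar [ 0.5803 -0.3605  0.2622] res [-0.3 -1.   0.7 -1.3 -0.6 -1.1  0.1 -2.1]
tab [ 0.5663 -0.368   0.1612] res [ 0.   0.  -0.3 -0.5  0.6  2.   0.5  0.3 -0.3 -2.3  0.6 -0.7  1.   0.9]
tab rel stand [-0.0155 -0.0036  0.1612]
rail [0.5948 0.0657 0.1858] res [-0.  -1.6  0.3 -0.5 -0.3 -2.7]
load [array([ 0.625 , -0.0949,  0.153 ]), array([0.5674, 0.2117, 0.1091]), array([ 0.625 , -0.0949,  0.153 ])] [ 0.6131 -0.0316  0.1439]
btn [0.4039 0.2369 0.0493]
[[-0.9664  0.2569  0.    ]
 [ 0.2569  0.9664 -0.0001]
 [-0.     -0.0001 -1.    ]]
[-23.8204 -23.876  117.1081] tcp at grasp(+3mm) [ 0.5734 -0.3661  0.1474] 100 above [ 0.5281 -0.3783  0.2357]
[ 20.7485 -20.6974 -58.8443] tcp at grasp(+3mm) [ 0.5734 -0.3661  0.1474] 100 above [ 0.5281 -0.3783  0.2357]
carrier z [-0.4534 -0.1217  0.8829] x [0.8528 0.2289 0.4695]
[0.1606 0.604  0.2313]
```

Call:
{"method": "move_arm", "body": {"targets": [{"tx":0.035,"ty":-0.045,"tz":0.01,"rx":1.73,"ry":-1.725,"rz":-4.9,"jaw":0.5},{"tx":0.035,"ty":-0.045,"tz":0.01,"rx":1.73,"ry":-1.725,"rz":-4.9},{"tx":0.035,"ty":-0.045,"tz":0.01,"rx":1.73,"ry":-1.725,"rz":-4.9},{"tx":0.035,"ty":-0.045,"tz":0.01,"rx":1.73,"ry":-1.725,"rz":-4.9},{"tx":0.035,"ty":-0.045,"tz":0.01,"rx":1.73,"ry":-1.725,"rz":-4.9},{"tx":0.035,"ty":-0.045,"tz":0.01,"rx":1.73,"ry":-1.725,"rz":-4.9},{"tx":0.012,"ty":-0.06,"rx":1.73,"ry":-1.725,"rz":-4.9},{"tx":0.012,"ty":-0.06,"rx":1.73,"ry":-1.725,"rz":-4.9},{"tx":0.012,"ty":-0.06,"rx":1.73,"ry":-1.725,"rz":-4.9},{"tx":0.012,"ty":-0.06,"rx":1.73,"ry":-1.725,"rz":-4.9},{"tx":0.012,"ty":-0.06,"rx":1.73,"ry":-1.725,"rz":-4.9},{"tx":0.012,"ty":-0.06,"rx":1.73,"ry":-1.725,"rz":-4.9}]}}

```text
invalid input at $.targets[1]: expected keys rx, ry, rz, tx, ty, tz, jaw
```

Call:
{"method": "move_arm", "body": {"targets": [{"tx":0.035,"ty":-0.045,"tz":0.01,"rx":1.73,"ry":-1.725,"rz":-4.9,"jaw":0.5},{"tx":0.035,"ty":-0.045,"tz":0.01,"rx":1.73,"ry":-1.725,"rz":-4.9,"jaw":0.5},{"tx":0.035,"ty":-0.045,"tz":0.01,"rx":1.73,"ry":-1.725,"rz":-4.9,"jaw":0.5},{"tx":0.035,"ty":-0.045,"tz":0.01,"rx":1.73,"ry":-1.725,"rz":-4.9,"jaw":0.5},{"tx":0.035,"ty":-0.045,"tz":0.01,"rx":1.73,"ry":-1.725,"rz":-4.9,"jaw":0.5},{"tx":0.035,"ty":-0.045,"tz":0.01,"rx":1.73,"ry":-1.725,"rz":-4.9,"jaw":0.5},{"tx":0.012,"ty":-0.06,"tz":0,"rx":1.73,"ry":-1.725,"rz":-4.9,"jaw":0.5},{"tx":0.012,"ty":-0.06,"tz":0,"rx":1.73,"ry":-1.725,"rz":-4.9,"jaw":0.5},{"tx":0.012,"ty":-0.06,"tz":0,"rx":1.73,"ry":-1.725,"rz":-4.9,"jaw":0.5},{"tx":0.012,"ty":-0.06,"tz":0,"rx":1.73,"ry":-1.725,"rz":-4.9,"jaw":0.5},{"tx":0.012,"ty":-0.06,"tz":0,"rx":1.73,"ry":-1.725,"rz":-4.9,"jaw":0.5},{"tx":0.012,"ty":-0.06,"tz":0,"rx":1.73,"ry":-1.725,"rz":-4.9,"jaw":0.5}]}}

```text
clock: 3.0
ee_pos: [0.4426, -0.028, 0.2917]
orientation: [1.701, 2.212, 0.556]
contact_force: [1.5, 0.3, -0.0]
finger_gap: 0.043
grasp_force: 0.0
```

Call:
{"method": "move_arm", "body": {"targets": [{"tx":-0.001,"ty":-0.056,"tz":0,"rx":0,"ry":0,"rz":0,"jaw":0.5},{"tx":-0.001,"ty":-0.056,"tz":0,"rx":0,"ry":0,"rz":0,"jaw":0.5},{"tx":0.013,"ty":-0.049,"tz":-0.002,"rx":0,"ry":0,"rz":0,"jaw":0.5},{"tx":0.013,"ty":-0.049,"tz":-0.002,"rx":0,"ry":0,"rz":0,"jaw":0.5},{"tx":0.013,"ty":-0.049,"tz":-0.002,"rx":0,"ry":0,"rz":0,"jaw":0.5},{"tx":0.013,"ty":-0.049,"tz":-0.002,"rx":0,"ry":0,"rz":0,"jaw":0.5},{"tx":0.013,"ty":-0.049,"tz":-0.002,"rx":0,"ry":0,"rz":0,"jaw":0.5},{"tx":0,"ty":0,"tz":0,"rx":0,"ry":0,"rz":0,"jaw":0.5}]}}

```text
clock: 4.0
ee_pos: [0.4703, -0.2992, 0.2836]
orientation: [1.751, 2.245, 0.516]
contact_force: [0.0, 0.7, -0.2]
finger_gap: 0.0423
grasp_force: 0.0
```

```bash
cat > w.py <<'E'
from h import *
import sys
np.set_printoptions(precision=4,suppress=True)
s=snap('wrist',sys.argv[1]);o=status.get_obs();print(o['ee_pos'],R.from_rotvec(o['orientation']).as_matrix())
c=(R.from_euler('z',.2622)*R.from_euler('y',-28,degrees=True))
t=np.array([.5663,-.368,.1612])
for p in [[0,-.025,.023],[0,.025,.023],[.006,0,.023],[-.006,0,.023],[0,-.038,-.023],[0,.038,-.023]]: print(p,proj(s,t+c.apply(p)))
print(s['T'],s['fovy'])
E
python3 w.py w1.png
```

```text
[ 0.4704 -0.2973  0.284 ] [[-0.2497  0.88    0.4041]
 [ 0.968   0.217   0.1257]
 [ 0.0229  0.4225 -0.9061]]
[0, -0.025, 0.023] [334.6637 368.2553]
[0, 0.025, 0.023] [334.4234 315.5852]
[0.006, 0, 0.023] [341.7319 342.6285]
[-0.006, 0, 0.023] [327.3773 342.4433]
[0, -0.038, -0.023] [334.8143 350.7773]
[0, 0.038, -0.023] [334.5033 279.3792]
[[ 0.8806  0.1196  0.4584  0.3952]
 [ 0.2168 -0.9621 -0.1654 -0.2438]
 [ 0.4213  0.245  -0.8732  0.4143]
 [ 0.      0.      0.      1.    ]] 67.98349179136953
```

View pics/w1.png

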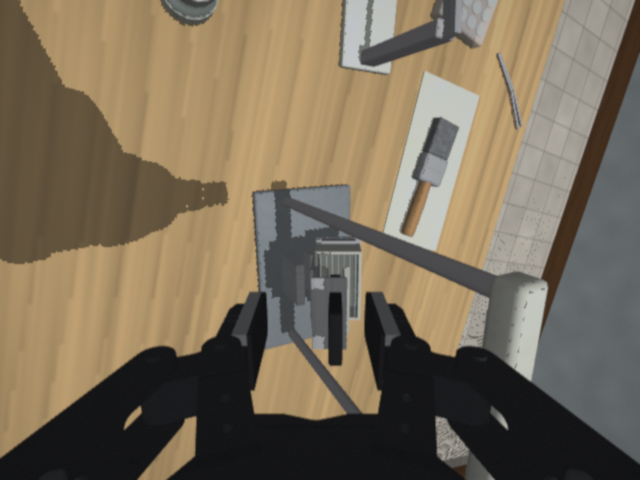

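The wrist view shows the tab at column 335, with its lower end at row 365 against 368 predicted. The model is good to about 2 mm. The last rows were speed-limited, so I'll work out what is left.

```bash
cat > d.py <<'E'
from h import *
np.set_printoptions(precision=4,suppress=True)
c=(R.from_euler('z',.2622)*R.from_euler('y',-28,degrees=True)).as_matrix()
t=np.array([.5663,-.368,.1612])
T=R.from_matrix(np.c_[c[:,1],c[:,0],-c[:,2]])
o=status.get_obs();cur=R.from_rotvec(o['orientation'])
print('rot',np.degrees((T*cur.inv()).as_rotvec()))
for h in (.15,.1,.06,.003): print(h,'shift',t+c[:,2]*(h-.0187)-o['ee_pos'])
print(o['qpos'],o['contact_force'])
E
python3 d.py
```

```text
rot [-0.5063 -3.2338  0.5233]
0.15 shift [ 0.0363 -0.0866 -0.0069]
0.1 shift [ 0.059  -0.0806 -0.051 ]
0.06 shift [ 0.0771 -0.0757 -0.0863]
0.003 shift [ 0.103  -0.0687 -0.1366]
[-0.3058  0.2719  1.1898  1.9556 -0.7784  1.0346  1.4927] [-0.5488  0.2069  0.8344]
```

Call:
{"method": "move_arm", "body": {"targets": [{"tx":0.009,"ty":-0.022,"tz":-0.002,"rx":-0.1,"ry":-0.8,"rz":0.1,"jaw":0.5},{"tx":0.009,"ty":-0.022,"tz":-0.002,"rx":-0.1,"ry":-0.8,"rz":0.1,"jaw":0.5},{"tx":0.009,"ty":-0.022,"tz":-0.002,"rx":-0.1,"ry":-0.8,"rz":0.1,"jaw":0.5},{"tx":0.009,"ty":-0.022,"tz":-0.001,"rx":-0.1,"ry":-0.8,"rz":0.1,"jaw":0.5},{"tx":0,"ty":0,"tz":0,"rx":0,"ry":0,"rz":0,"jaw":0.5}]}}

```text
clock: 4.68
ee_pos: [0.5076, -0.3832, 0.2784]
orientation: [1.697, 2.215, 0.558]
contact_force: [0.6, 0.8, -0.6]
finger_gap: 0.0429
grasp_force: 0.0
```

```bash
python3 d.py
```

```text
rot [-0.1667  0.1602 -0.1049]
0.15 shift [-0.0008 -0.0007 -0.0012]
0.1 shift [ 0.0218  0.0053 -0.0454]
0.06 shift [ 0.04    0.0102 -0.0807]
0.003 shift [ 0.0658  0.0172 -0.131 ]
[ 0.0066  0.4617  1.047   1.7926 -0.9791  1.1472  1.6875] [ 0.5529  0.7549 -0.6283]
```

Call:
{"method": "move_arm", "body": {"targets": [{"tx":0.011,"ty":0.003,"tz":-0.022,"rx":0,"ry":0,"rz":0,"jaw":0.5},{"tx":0.011,"ty":0.003,"tz":-0.022,"rx":0,"ry":0,"rz":0,"jaw":0.5},{"tx":0.011,"ty":0.003,"tz":-0.022,"rx":0,"ry":0,"rz":0,"jaw":0.5},{"tx":0.011,"ty":0.003,"tz":-0.022,"rx":0,"ry":0,"rz":0,"jaw":0.5},{"tx":0.011,"ty":0.003,"tz":-0.022,"rx":0,"ry":0,"rz":0,"jaw":0.5},{"tx":0.011,"ty":0.003,"tz":-0.021,"rx":0,"ry":0,"rz":0,"jaw":0.5},{"tx":0,"ty":0,"tz":0,"rx":0,"ry":0,"rz":0,"jaw":0.5}]}}

```text
clock: 5.55
ee_pos: [0.5739, -0.3631, 0.1468]
orientation: [1.696, 2.219, 0.56]
contact_force: [-0.0, -0.6, 0.4]
finger_gap: 0.0427
grasp_force: 0.0
```

```bash
python3 d.py; python3 w.py w2.png
```

```text
rot [-0.2597  0.1023 -0.2375]
0.15 shift [-0.0671 -0.0209  0.1303]
0.1 shift [-0.0444 -0.0148  0.0862]
0.06 shift [-0.0263 -0.01    0.0508]
0.003 shift [-0.0004 -0.003   0.0005]
[ 0.1178  0.6311  0.7877  1.8183 -1.1642  0.9468  1.7897] [-0.0294 -0.6313  0.3853]
[ 0.5735 -0.3642  0.1478] [[-0.262   0.8509  0.4553]
 [ 0.9651  0.2297  0.1261]
 [ 0.0027  0.4724 -0.8814]]
[0, -0.025, 0.023] [310.8743 432.1176]
[0, 0.025, 0.023] [310.6993 305.8826]
[0.006, 0, 0.023] [328.5089 372.7715]
[-0.006, 0, 0.023] [293.0687 372.7617]
[0, -0.038, -0.023] [311.7821 378.6957]
[0, 0.038, -0.023] [311.7151 229.5638]
[[ 0.8507  0.1192  0.512   0.4902]
 [ 0.231  -0.9596 -0.1605 -0.3085]
 [ 0.4722  0.2548 -0.8439  0.2727]
 [ 0.      0.      0.      1.    ]] 67.98349179136953
```

View pics/w2.png

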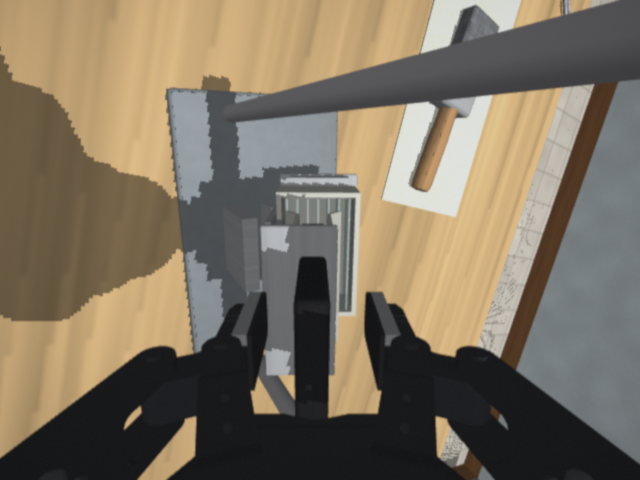

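The wrist view shows the tab between the fingers, centred at column 312. The top plate spans rows 227 to 375 against 230 to 379 predicted, so I'll grip.

Call:
{"method": "move_arm", "body": {"targets": [{"tx":0,"ty":0,"tz":0,"rx":0,"ry":0,"rz":0,"jaw":0},{"tx":0,"ty":0,"tz":0,"rx":0,"ry":0,"rz":0,"jaw":0},{"tx":0,"ty":0,"tz":0,"rx":0,"ry":0,"rz":0,"jaw":0},{"tx":0,"ty":0,"tz":0,"rx":0,"ry":0,"rz":0,"jaw":0},{"tx":0,"ty":0,"tz":0,"rx":0,"ry":0,"rz":0,"jaw":0},{"tx":0,"ty":0,"tz":0,"rx":0,"ry":0,"rz":0,"jaw":0}], "newtons": 60}}

```text
clock: 6.35
ee_pos: [0.573, -0.366, 0.1478]
orientation: [1.698, 2.215, 0.558]
contact_force: [-5.5, 2.3, 9.1]
finger_gap: 0.0107
grasp_force: 60.1
```

Call:
{"method": "move_arm", "body": {"targets": [{"tx":-0.0036,"ty":-0.001,"tz":0.007,"rx":0,"ry":0,"rz":0,"jaw":0},{"tx":-0.0036,"ty":-0.001,"tz":0.007,"rx":0,"ry":0,"rz":0,"jaw":0},{"tx":-0.0073,"ty":-0.002,"tz":0.0141,"rx":0,"ry":0,"rz":0,"jaw":0},{"tx":-0.0073,"ty":-0.002,"tz":0.0141,"rx":0,"ry":0,"rz":0,"jaw":0},{"tx":-0.0073,"ty":-0.002,"tz":0.0141,"rx":0,"ry":0,"rz":0,"jaw":0},{"tx":-0.0073,"ty":-0.002,"tz":0.0141,"rx":0,"ry":0,"rz":0,"jaw":0},{"tx":-0.0073,"ty":-0.002,"tz":0.0141,"rx":0,"ry":0,"rz":0,"jaw":0},{"tx":-0.0073,"ty":-0.002,"tz":0.0141,"rx":0,"ry":0,"rz":0,"jaw":0},{"tx":-0.0073,"ty":-0.002,"tz":0.0141,"rx":0,"ry":0,"rz":0,"jaw":0},{"tx":-0.0073,"ty":-0.002,"tz":0.0141,"rx":0,"ry":0,"rz":0,"jaw":0},{"tx":-0.0073,"ty":-0.002,"tz":0.0141,"rx":0,"ry":0,"rz":0,"jaw":0},{"tx":-0.0073,"ty":-0.002,"tz":0.0141,"rx":0,"ry":0,"rz":0,"jaw":0}]}}

```text
clock: 7.85
ee_pos: [0.4926, -0.3876, 0.3028]
orientation: [1.698, 2.216, 0.558]
contact_force: [-0.5, 0.7, -3.6]
finger_gap: 0.0116
grasp_force: 58.5
```

```bash
cat > r.py <<'E'
from h import *
np.set_printoptions(precision=4,suppress=True)
yaw=.1858; sl=np.radians(8)
M=(R.from_euler('z',yaw)*R.from_euler('x',-8,degrees=True)).as_matrix()  # rail axes
L=np.array([.5948,.0657,.130])-M[:,1]*.1
T=R.from_matrix(np.c_[M[:,1],M[:,0],-M[:,2]])
o=status.get_obs();cur=R.from_rotvec(o['orientation'])
print('M',M,'load',L)
print('pos',o['ee_pos'],'rot',np.degrees((T*cur.inv()).as_rotvec()))
hook=M[:,2]*(.048+.003-.0187)  # tcp above hook
for n,dx,dz in (('pre',-.085,.03),('pre2',-.085,.018),('over',0,.018),('on',0,0)): print(n,'shift',L+hook+M[:,0]*dx+M[:,2]*dz-o['ee_pos'])
print(o['qpos'],o['contact_force'],o['finger_gap'],o['clock'])
E
python3 r.py
```

```text
M [[ 0.9828 -0.1829 -0.0257]
 [ 0.1847  0.9732  0.1368]
 [-0.     -0.1392  0.9903]] load [ 0.6131 -0.0316  0.1439]
pos [ 0.4926 -0.3876  0.3028] rot [-14.05    25.6489  -6.2977]
pre shift [ 0.0354  0.3488 -0.0972]
pre2 shift [ 0.0357  0.3472 -0.1091]
over shift [ 0.1192  0.3629 -0.1091]
on shift [ 0.1197  0.3604 -0.1269]
[ 0.0585  0.382   0.9783  1.7778 -0.8815  1.1405  1.6277] [-0.5035  0.6832 -3.5991] 0.01157429402122848 7.85
```

Call:
{"method": "move_arm", "body": {"targets": [{"tx":-0.01,"ty":-0.003,"tz":0,"rx":0,"ry":0,"rz":0,"jaw":0},{"tx":-0.01,"ty":-0.003,"tz":0,"rx":0,"ry":0,"rz":0,"jaw":0},{"tx":-0.01,"ty":-0.003,"tz":0,"rx":0,"ry":0,"rz":0,"jaw":0},{"tx":-0.01,"ty":-0.003,"tz":0,"rx":0,"ry":0,"rz":0,"jaw":0},{"tx":0,"ty":0.03,"tz":0,"rx":-1.756,"ry":3.206,"rz":-0.787,"jaw":0},{"tx":0,"ty":0.03,"tz":0,"rx":-1.756,"ry":3.206,"rz":-0.787,"jaw":0},{"tx":0,"ty":0.03,"tz":0,"rx":-1.756,"ry":3.206,"rz":-0.787,"jaw":0},{"tx":0,"ty":0.03,"tz":0,"rx":-1.756,"ry":3.206,"rz":-0.787,"jaw":0},{"tx":0,"ty":0.03,"tz":0,"rx":-1.756,"ry":3.206,"rz":-0.787,"jaw":0},{"tx":0,"ty":0.03,"tz":0,"rx":-1.756,"ry":3.206,"rz":-0.787,"jaw":0},{"tx":0,"ty":0.03,"tz":0,"rx":-1.756,"ry":3.206,"rz":-0.787,"jaw":0},{"tx":0,"ty":0.03,"tz":0,"rx":-1.756,"ry":3.206,"rz":-0.787,"jaw":0}]}}

```text
clock: 9.35
ee_pos: [0.4527, -0.1586, 0.302]
orientation: [1.936, 2.333, -0.136]
contact_force: [0.2, -0.9, -2.4]
finger_gap: 0.0115
grasp_force: 59.3
```

```bash
sed -i 's/\*\.1$/*.085/' r.py; python3 r.py
```

```text
M [[ 0.9828 -0.1829 -0.0257]
 [ 0.1847  0.9732  0.1368]
 [-0.     -0.1392  0.9903]] load [ 0.6103 -0.017   0.1418]
pos [ 0.4527 -0.1586  0.302 ] rot [-0.007  -0.0678  0.0197]
pre shift [ 0.0725  0.1344 -0.0984]
pre2 shift [ 0.0728  0.1327 -0.1103]
over shift [ 0.1563  0.1484 -0.1103]
on shift [ 0.1568  0.146  -0.1281]
[-0.8743  0.0691  1.1254  1.944   0.0719  1.1111  0.4037] [ 0.1928 -0.9375 -2.4279] 0.01148162586622731 9.35
```

Call:
{"method": "move_arm", "body": {"targets": [{"tx":0.012,"ty":0.022,"tz":-0.018,"rx":0,"ry":0,"rz":0,"jaw":0},{"tx":0.012,"ty":0.022,"tz":-0.018,"rx":0,"ry":0,"rz":0,"jaw":0},{"tx":0.012,"ty":0.022,"tz":-0.018,"rx":0,"ry":0,"rz":0,"jaw":0},{"tx":0.012,"ty":0.022,"tz":-0.018,"rx":0,"ry":0,"rz":0,"jaw":0},{"tx":0.012,"ty":0.022,"tz":-0.018,"rx":0,"ry":0,"rz":0,"jaw":0},{"tx":0.012,"ty":0.022,"tz":-0.02,"rx":0,"ry":0,"rz":0,"jaw":0},{"tx":0,"ty":0,"tz":0,"rx":0,"ry":0,"rz":0,"jaw":0}]}}

```text
clock: 10.22
ee_pos: [0.5249, -0.0263, 0.1904]
orientation: [1.933, 2.336, -0.138]
contact_force: [1.0, -1.4, -2.7]
finger_gap: 0.0117
grasp_force: 59.4
```

```bash
python3 r.py
python3 - <<'E'
from h import *
np.set_printoptions(precision=1,suppress=True)
k=3
S=snap('scene','s2.png');D=snap('side','d2.png')
o=status.get_obs();T=R.from_rotvec(o['orientation']).as_matrix();x,y,z=T[:,1],T[:,0],-T[:,2]
tab=o['ee_pos']+z*.0157
out=np.zeros((600,800,3),np.uint8)
for s,x0,y0,w,h,ox in ((S,290,160,132,200,0),(D,270,150,132,200,402)):
    im=s['frame'][:,:,::-1].copy()
    im=cv2.resize(im[y0:y0+h,x0:x0+w],None,fx=k,fy=k,interpolation=cv2.INTER_CUBIC)
    def mk(p,col):
        q=(proj(s,p)-[x0,y0]+.5)*k-.5; cv2.circle(im,tuple(int(v) for v in np.round(q)),2,col,-1)
    for a in (-.042,.042):
        for b in (-.023,.029): mk(tab-z*.092+x*b+y*a,(0,0,255))
    for a in (-.038,.038):
        for b in (-.017,.017): mk(tab-z*.023+x*b+y*a,(0,255,0))
    mk(tab-z*.048,(255,0,0))
    M=(R.from_euler('z',.1858)*R.from_euler('x',-8,degrees=True)).as_matrix()
    for a in np.arange(-.165,.16,.03): mk(np.array([.5948,.0657,.130])+M[:,1]*a,(255,0,255))
    out[:600,ox:ox+w*k]=im
cv2.imwrite('pics/c3.png',out)
E
```

```text
M [[ 0.9828 -0.1829 -0.0257]
 [ 0.1847  0.9732  0.1368]
 [-0.     -0.1392  0.9903]] load [ 0.6103 -0.017   0.1418]
pos [ 0.5249 -0.0263  0.1904] rot [ 0.0385 -0.1427 -0.1189]
pre shift [0.0003 0.002  0.0131]
pre2 shift [0.0007 0.0004 0.0012]
over shift [0.0842 0.0161 0.0012]
on shift [ 0.0847  0.0136 -0.0166]
[-0.8489  0.4075  0.9436  1.9459 -0.238   0.9299  0.3776] [ 0.9907 -1.385  -2.6503] 0.01170615651460087 10.225
```

View pics/c3.png

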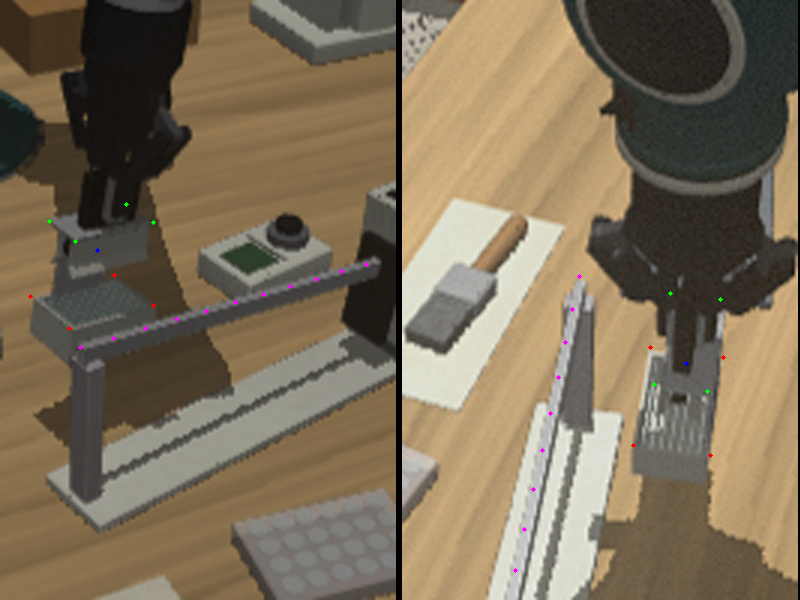

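The overlay dots sit about 2 px above both the carrier and the rail, so the bias is common and their relative pose is good. I'll insert along the rail's +x.

Call:
{"method": "move_arm", "body": {"targets": [{"tx":0.014,"ty":0.0027,"tz":0.0002,"rx":0,"ry":0,"rz":0,"jaw":0},{"tx":0.014,"ty":0.0027,"tz":0.0002,"rx":0,"ry":0,"rz":0,"jaw":0},{"tx":0.014,"ty":0.0027,"tz":0.0002,"rx":0,"ry":0,"rz":0,"jaw":0},{"tx":0.014,"ty":0.0027,"tz":0.0002,"rx":0,"ry":0,"rz":0,"jaw":0},{"tx":0.014,"ty":0.0027,"tz":0.0002,"rx":0,"ry":0,"rz":0,"jaw":0},{"tx":0.014,"ty":0.0027,"tz":0.0002,"rx":0,"ry":0,"rz":0,"jaw":0},{"tx":0,"ty":0,"tz":0,"rx":0,"ry":0,"rz":0,"jaw":0}]}}

```text
clock: 11.2
ee_pos: [0.6099, -0.0112, 0.1929]
orientation: [1.935, 2.333, -0.136]
contact_force: [-0.1, 0.2, -3.3]
finger_gap: 0.0112
grasp_force: 59.4
```

```bash
python3 r.py
python3 - <<'E'
from h import *
k=3
S=snap('scene');D=snap('side')
o=status.get_obs();T=R.from_rotvec(o['orientation']).as_matrix();x,y,z=T[:,1],T[:,0],-T[:,2]
tab=o['ee_pos']+z*.0157
out=np.zeros((600,800,3),np.uint8)
for s,x0,y0,w,h,ox in ((S,290,160,132,200,0),(D,270,150,132,200,402)):
    im=s['frame'][:,:,::-1].copy()
    out[:600,ox:ox+w*k]=cv2.resize(im[y0:y0+h,x0:x0+w],None,fx=k,fy=k,interpolation=cv2.INTER_CUBIC)
cv2.imwrite('pics/c4.png',out)
E
```

```text
M [[ 0.9828 -0.1829 -0.0257]
 [ 0.1847  0.9732  0.1368]
 [-0.     -0.1392  0.9903]] load [ 0.6103 -0.017   0.1418]
pos [ 0.6099 -0.0112  0.1929] rot [ 0.03    0.0005 -0.0201]
pre shift [-0.0847 -0.013   0.0107]
pre2 shift [-0.0844 -0.0146 -0.0012]
over shift [-0.0009  0.0011 -0.0012]
on shift [-0.0004 -0.0014 -0.0191]
[-0.7305  0.5582  0.8675  1.7339 -0.3309  1.0145  0.4088] [-0.1366  0.2227 -3.2699] 0.011192344705134277 11.2
```

View pics/c4.png

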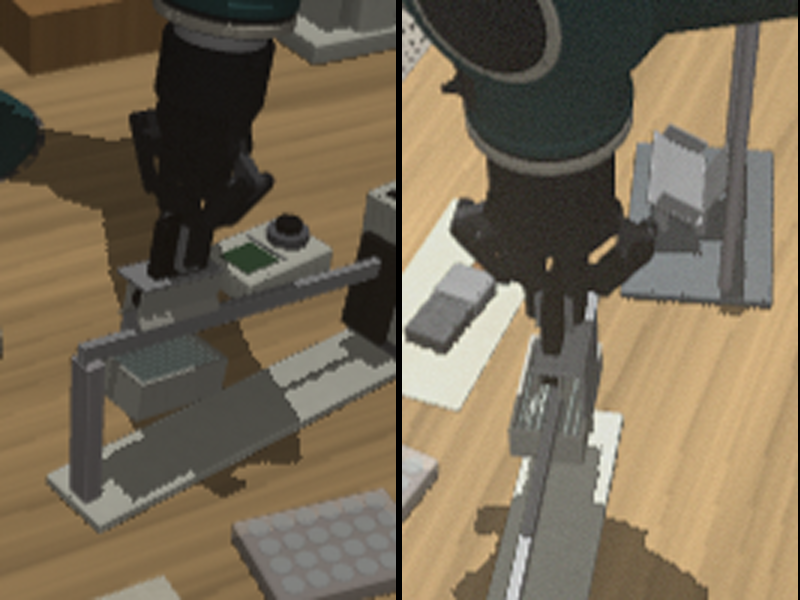

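The rail now runs through the hook's opening with the basket under it, centred below the lips at about (548,380). I'll lower.

Call:
{"method": "move_arm", "body": {"targets": [{"tx":0.0,"ty":0,"tz":-0.003,"rx":0,"ry":0,"rz":0,"jaw":0},{"tx":0.0,"ty":0,"tz":-0.003,"rx":0,"ry":0,"rz":0,"jaw":0},{"tx":0.0,"ty":-0.0005,"tz":-0.003,"rx":0,"ry":0,"rz":0,"jaw":0},{"tx":0.0,"ty":-0.0005,"tz":-0.003,"rx":0,"ry":0,"rz":0,"jaw":0},{"tx":0.0,"ty":-0.0005,"tz":-0.003,"rx":0,"ry":0,"rz":0,"jaw":0},{"tx":0,"ty":0,"tz":0,"rx":0,"ry":0,"rz":0,"jaw":0}]}}

```text
clock: 12.05
ee_pos: [0.609, -0.0129, 0.1778]
orientation: [1.935, 2.333, -0.136]
contact_force: [-0.3, 0.2, -2.3]
finger_gap: 0.0112
grasp_force: 59.3
```

Call:
{"method": "move_arm", "body": {"targets": [{"tx":0,"ty":0,"tz":-0.0015,"rx":0,"ry":0,"rz":0,"jaw":0},{"tx":0,"ty":0,"tz":-0.0015,"rx":0,"ry":0,"rz":0,"jaw":0},{"tx":0,"ty":0,"tz":0,"rx":0,"ry":0,"rz":0,"jaw":0}]}}

```text
clock: 12.42
ee_pos: [0.6091, -0.0128, 0.1749]
orientation: [1.935, 2.333, -0.135]
contact_force: [-0.4, 0.2, -3.0]
finger_gap: 0.0119
grasp_force: 59.3
```

Call:
{"method": "move_arm", "body": {"targets": [{"tx":0,"ty":0,"tz":-0.001,"rx":0,"ry":0,"rz":0,"jaw":0},{"tx":0,"ty":0,"tz":-0.001,"rx":0,"ry":0,"rz":0,"jaw":0},{"tx":0,"ty":0,"tz":0,"rx":0,"ry":0,"rz":0,"jaw":0}]}}

```text
clock: 12.8
ee_pos: [0.6094, -0.0128, 0.1739]
orientation: [1.935, 2.333, -0.134]
contact_force: [-5.1, 2.2, 11.3]
finger_gap: 0.0113
grasp_force: 61.6
```

Call:
{"method": "move_arm", "body": {"targets": [{"tx":-0.001,"ty":0,"tz":0,"rx":0,"ry":0,"rz":0,"jaw":0},{"tx":-0.001,"ty":0,"tz":0,"rx":0,"ry":0,"rz":0,"jaw":0},{"tx":0,"ty":0,"tz":0,"rx":0,"ry":0,"rz":0,"jaw":0}]}}

```text
clock: 13.18
ee_pos: [0.608, -0.0127, 0.1739]
orientation: [1.934, 2.332, -0.133]
contact_force: [2.2, 1.5, 7.5]
finger_gap: 0.0114
grasp_force: 61.0
```

```bash
python3 r.py | tail -2;  python3 - <<'E'
from h import *
S=snap('scene');D=snap('side')
out=np.zeros((600,800,3),np.uint8)
for s,x0,y0,w,h,ox in ((S,310,225,78,120,0),(D,290,250,78,120,402)):
    im=s['frame'][:,:,::-1].copy()
    out[:600,ox:ox+390]=cv2.resize(im[y0:y0+h,x0:x0+w],None,fx=5,fy=5,interpolation=cv2.INTER_CUBIC)
cv2.imwrite('pics/c5.png',out)
print(status.get_obs()['moment'])
E
```

```text
on shift [ 0.0015  0.     -0.0001]
[-0.7195  0.5749  0.853   1.7567 -0.3482  0.9754  0.4206] [2.1668 1.5254 7.4559] 0.01141884329923792 13.175
[ 0.42544152 -0.38820622  0.09884264]
```

View pics/c5.png

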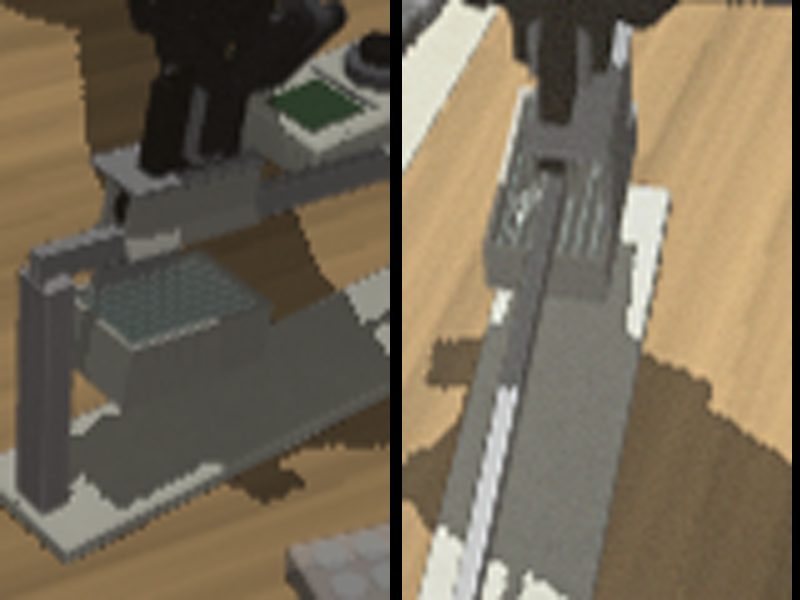

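The lips now cover the rail, and the side force reversed sign over 2 mm, so the hook is seated and centred. I'll release.

Call:
{"method": "move_arm", "body": {"targets": [{"tx":0.0005,"ty":0,"tz":0.0005,"rx":0,"ry":0,"rz":0,"jaw":0},{"tx":0,"ty":0,"tz":0,"rx":0,"ry":0,"rz":0,"jaw":0.6},{"tx":0,"ty":0,"tz":0,"rx":0,"ry":0,"rz":0,"jaw":0.6},{"tx":0,"ty":0,"tz":0,"rx":0,"ry":0,"rz":0,"jaw":0.6},{"tx":0,"ty":0,"tz":0,"rx":0,"ry":0,"rz":0,"jaw":0.6},{"tx":0,"ty":0,"tz":0,"rx":0,"ry":0,"rz":0,"jaw":0.6},{"tx":-0.001,"ty":0.003,"tz":0.03,"rx":0,"ry":0,"rz":0,"jaw":0.6},{"tx":-0.001,"ty":0.003,"tz":0.03,"rx":0,"ry":0,"rz":0,"jaw":0.6},{"tx":0,"ty":0,"tz":0.04,"rx":0,"ry":0,"rz":0,"jaw":0.6},{"tx":0,"ty":0,"tz":0.04,"rx":0,"ry":0,"rz":0,"jaw":0.6},{"tx":0,"ty":0,"tz":0,"rx":0,"ry":0,"rz":0,"jaw":0.6},{"tx":0,"ty":0,"tz":0,"rx":0,"ry":0,"rz":0,"jaw":0.6}]}}

```text
clock: 14.78
ee_pos: [0.6054, -0.0066, 0.313]
orientation: [1.935, 2.334, -0.135]
contact_force: [-0.0, 0.1, -0.4]
finger_gap: 0.0513
grasp_force: 0.0
```

Run:
```python
from h import *
np.set_printoptions(precision=4,suppress=True)
S=snap('scene');D=snap('side')
out=np.zeros((600,800,3),np.uint8)
for s,x0,y0,ox in ((S,310,200,0),(D,265,240,402)):
    im=s['frame'][:,:,::-1].copy()
    out[:600,ox:ox+396]=cv2.resize(im[y0:y0+200,x0:x0+132],None,fx=3,fy=3,interpolation=cv2.INTER_CUBIC)
cv2.imwrite('pics/c6.png',out)
for c in ('scene','side'):
    print([(b['xyz'],b['confidence']) for b in optics.boxes_of('load_top',c)],[(b['xyz'],b['confidence']) for b in optics.boxes_of('carrier_tab',c)])
o=status.get_obs();print(o['ee_pos'],o['orientation'],o['qpos'],o['clock'])
T=R.from_matrix(np.c_[[0,1,0],[1,0,0],[0,0,-1.]]);print(np.degrees((T*R.from_rotvec(o['orientation']).inv()).as_rotvec()))
```

```text
[] [([0.5968, 0.0685, 0.0921], 0.63)]
[([0.4059, 0.2368, 0.0575], 0.5)] [([0.5837, 0.0984, 0.1351], 0.89)]
[ 0.6055 -0.0068  0.3131] [ 1.9354  2.3333 -0.1363] [-0.8039  0.4369  0.9503  1.608  -0.2298  1.2374  0.3503] 15.075
[  7.9864   0.6995 -10.6316]
```

View pics/c6.png

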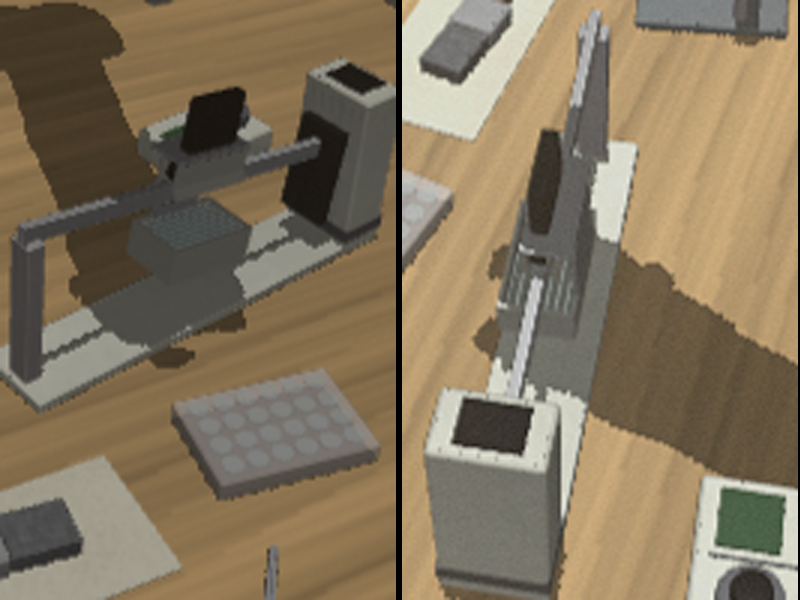

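The carrier is mid-rail and rolling freely on both rollers, with the tab upright. I'll move on towards the button while it finishes.

Call:
{"method": "move_arm", "body": {"targets": [{"tx":-0.025,"ty":0.0304,"tz":0,"rx":1,"ry":0.09,"rz":-1.33,"jaw":0},{"tx":-0.025,"ty":0.0304,"tz":0,"rx":1,"ry":0.09,"rz":-1.33,"jaw":0},{"tx":-0.025,"ty":0.0304,"tz":0,"rx":1,"ry":0.09,"rz":-1.33,"jaw":0},{"tx":-0.025,"ty":0.0304,"tz":0,"rx":1,"ry":0.09,"rz":-1.33,"jaw":0},{"tx":-0.025,"ty":0.0304,"tz":0,"rx":1,"ry":0.09,"rz":-1.33,"jaw":0},{"tx":-0.025,"ty":0.0304,"tz":-0.02,"rx":1,"ry":0.09,"rz":-1.33,"jaw":0},{"tx":-0.025,"ty":0.0304,"tz":-0.03,"rx":1,"ry":0.09,"rz":-1.33,"jaw":0},{"tx":-0.025,"ty":0.0304,"tz":-0.04,"rx":1,"ry":0.09,"rz":-1.33,"jaw":0},{"tx":0,"ty":0,"tz":-0.05,"rx":0,"ry":0,"rz":0,"jaw":0},{"tx":0,"ty":0,"tz":-0.05,"rx":0,"ry":0,"rz":0,"jaw":0},{"tx":0,"ty":0,"tz":0,"rx":0,"ry":0,"rz":0,"jaw":0},{"tx":0,"ty":0,"tz":0,"rx":0,"ry":0,"rz":0,"jaw":0}]}}

```text
clock: 16.58
ee_pos: [0.4065, 0.2364, 0.1251]
orientation: [2.222, 2.22, 0.003]
contact_force: [0.8, 0.2, 0.4]
finger_gap: 0.0003
grasp_force: 0.0
```

```bash
cat > q.py <<'E'
from h import *
np.set_printoptions(precision=4,suppress=True)
c=[]
for cam in ('scene','side'):
    s=snap(cam,cam+'_q.png')
    m=optics.silhouettes('carrier_tab',cam)[:1]
    for r in m:
        v,u=np.nonzero(r['region']);print(cam,r['confidence'],'bbox',u.min(),u.max(),v.min(),v.max(),u.mean(),v.mean())
    print([(b['xyz'],b['confidence']) for b in optics.boxes_of('carrier_tab',cam)[:1]])
    M=(R.from_euler('z',.1858)*R.from_euler('x',-8,degrees=True)).as_matrix()
    P=np.array([.5948,.0657,.130])+M[:,1]*.108
    print('expected tab centre at home',proj(s,P+M[:,2]*.048), 'basket', proj(s,P-M[:,2]*.044+M[:,0]*.003))
o=status.get_obs();print(o['ee_pos'],o['orientation'],o['qpos'],o['clock'],o['contact_force'],o['finger_gap'])
E
python3 q.py
```

```text
scene 0.9 bbox 382 419 223 284 402.9870503597122 256.2453237410072
[([0.5807, 0.1602, 0.0756], 0.91)]
expected tab centre at home [408.5318 232.6075] basket [401.3125 265.5554]
side 0.89 bbox 290 321 326 374 306.48599819331525 352.676603432701
[([0.5657, 0.178, 0.1405], 0.87)]
expected tab centre at home [302.5524 343.0981] basket [303.6126 366.1001]
[0.4058 0.2369 0.1244] [-2.2209 -2.2213 -0.0035] [-1.2903  0.3901  0.8335  2.1076 -0.4031  0.804  -0.2085] 16.875 [0.4369 0.1765 0.4191] -0.00010880024425229179
```

Call:
{"method": "move_arm", "body": {"targets": [{"tx":0,"ty":0,"tz":-0.02,"rx":0,"ry":0,"rz":0,"jaw":0},{"tx":0,"ty":0,"tz":-0.02,"rx":0,"ry":0,"rz":0,"jaw":0},{"tx":0,"ty":0,"tz":-0.018,"rx":0,"ry":0,"rz":0,"jaw":0},{"tx":0,"ty":0,"tz":0,"rx":0,"ry":0,"rz":0,"jaw":0}]}}

```text
clock: 17.38
ee_pos: [0.4053, 0.236, 0.0649]
orientation: [2.222, 2.221, -0.002]
contact_force: [0.0, -0.4, 0.2]
finger_gap: 0.0
grasp_force: 0.0
```

```bash
cat >> q.py <<'E'
for cam in ('scene','side'):
    s=optics.snapshot(cam);r=optics.silhouettes('carrier_tab',cam)[0]['region']
    # predicted silhouette bbox for slide positions
    for d in (.088,.098,.108,.118):
        P=np.array([.5948,.0657,.130])+M[:,1]*d
        pts=[P+M@np.array([a,b,c]) for a,b,c in [(x,y,z) for x in(-.023,.029) for y in(-.042,.042) for z in(-.044,-.076)]+[(x,y,z) for x in(-.006,.006) for y in (-.025,.025) for z in (.025,.071)]+[(x,y,.025) for x in(-.017,.017) for y in (-.038,.038)]]
        q=np.array([proj(s,p) for p in pts]);print(cam,d,q.min(0),q.max(0))
E
python3 q.py
```

```text
scene 0.8 bbox 381 419 222 284 403.06960227272725 255.9197443181818
[([0.5805, 0.1567, 0.076], 0.55)]
expected tab centre at home [408.5318 232.6075] basket [401.3125 265.5554]
side 0.6 bbox 290 321 325 374 306.6358839050132 353.07475813544414
[([0.5639, 0.1799, 0.1401], 0.67)]
expected tab centre at home [302.5524 343.0981] basket [303.6126 366.1001]
[0.4058 0.2367 0.0661] [-2.2214 -2.2214 -0.0025] [-1.1988  0.4947  0.7342  2.1382 -0.5238  0.6904 -0.1091] 17.675 [0.1256 0.3173 0.6439] -0.0002735953363597068
scene 0.088 [374.1066 222.7386] [416.5226 287.5112]
scene 0.098 [376.9757 222.0601] [419.2427 286.4975]
scene 0.108 [379.816  221.3888] [421.9348 285.4944]
scene 0.118 [382.6277 220.7244] [424.5992 284.5016]
side 0.088 [287.7241 313.9457] [323.1427 386.0535]
side 0.098 [286.5632 318.77  ] [322.2774 390.9876]
side 0.108 [285.3871 323.6614] [321.4016 395.9853]
side 0.118 [284.1954 328.6212] [320.515  401.0477]
```

The carrier is at rest and matches the home position against the stop. Now I press.

Call:
{"method": "move_arm", "body": {"targets": [{"tx":0,"ty":0,"tz":-0.003,"rx":0,"ry":0,"rz":0,"jaw":0},{"tx":0,"ty":0,"tz":-0.003,"rx":0,"ry":0,"rz":0,"jaw":0},{"tx":0,"ty":0,"tz":-0.003,"rx":0,"ry":0,"rz":0,"jaw":0},{"tx":0,"ty":0,"tz":-0.003,"rx":0,"ry":0,"rz":0,"jaw":0},{"tx":0,"ty":0,"tz":0,"rx":0,"ry":0,"rz":0,"jaw":0}]}}

```text
clock: 18.5
ee_pos: [0.4055, 0.2363, 0.0533]
orientation: [2.222, 2.221, 0.0]
contact_force: [0.4, 0.9, -0.2]
finger_gap: 0.0
grasp_force: 0.0
```

Call:
{"method": "move_arm", "body": {"targets": [{"tx":0,"ty":0,"tz":-0.002,"rx":0,"ry":0,"rz":0,"jaw":0},{"tx":0,"ty":0,"tz":-0.002,"rx":0,"ry":0,"rz":0,"jaw":0},{"tx":0,"ty":0,"tz":-0.002,"rx":0,"ry":0,"rz":0,"jaw":0},{"tx":0,"ty":0,"tz":0,"rx":0,"ry":0,"rz":0,"jaw":0}]}}

```text
clock: 19.0
ee_pos: [0.4057, 0.2364, 0.0475]
orientation: [2.222, 2.221, 0.001]
contact_force: [0.5, 1.0, 3.0]
finger_gap: -0.0002
grasp_force: 1.6
```

Call:
{"method": "move_arm", "body": {"targets": [{"tx":0,"ty":0,"tz":-0.002,"rx":0,"ry":0,"rz":0,"jaw":0},{"tx":0,"ty":0,"tz":-0.0015,"rx":0,"ry":0,"rz":0,"jaw":0},{"tx":0,"ty":0,"tz":0,"rx":0,"ry":0,"rz":0,"jaw":0}]}}

```text
clock: 19.38
ee_pos: [0.406, 0.2366, 0.0452]
orientation: [-2.221, -2.22, -0.003]
contact_force: [-10.8, -5.0, 45.6]
finger_gap: 0.0001
grasp_force: 22.9
```

It bottomed out firmly, so I move clear.

Call:
{"method": "move_arm", "body": {"targets": [{"tx":0,"ty":0,"tz":0.01,"rx":0,"ry":0,"rz":0,"jaw":0},{"tx":0,"ty":0,"tz":0.03,"rx":0,"ry":0,"rz":0,"jaw":0},{"tx":0,"ty":0,"tz":0.05,"rx":0,"ry":0,"rz":0,"jaw":0},{"tx":0,"ty":0,"tz":0.05,"rx":0,"ry":0,"rz":0,"jaw":0},{"tx":0,"ty":0,"tz":0.03,"rx":0,"ry":0,"rz":0,"jaw":0},{"tx":0,"ty":0,"tz":0,"rx":0,"ry":0,"rz":0,"jaw":0},{"tx":0,"ty":0,"tz":0,"rx":0,"ry":0,"rz":0,"jaw":0}]}}

```text
clock: 20.25
ee_pos: [0.4051, 0.2364, 0.2134]
orientation: [-2.221, -2.221, 0.0]
contact_force: [0.6, -0.5, -1.3]
finger_gap: 0.0003
grasp_force: 0.0
```

```bash
python3 q.py | head -8; python3 -c "
from h import *
print(order.close_job())"
```

```text
scene 0.66 bbox 381 419 222 284 403.0027173913044 256.12160326086956
[([0.5805, 0.1614, 0.0771], 0.69)]
expected tab centre at home [408.5318 232.6075] basket [401.3125 265.5554]
side 0.88 bbox 290 321 325 373 306.5601118359739 352.52749301025165
[([0.5623, 0.1767, 0.1416], 0.74)]
expected tab centre at home [302.5524 343.0981] basket [303.6126 366.1001]
[0.4055 0.2361 0.2136] [ 2.2217  2.2206 -0.0005] [-1.4312  0.2349  0.9595  2.0299 -0.2297  0.9877 -0.3572] 20.55 [ 0.1118  0.1169 -0.2066] 0.00012683503641811283
scene 0.088 [374.1066 222.7386] [416.5226 287.5112]
the job is handed in; nothing more can be done
None
```

The job is handed in at about 20.5 s: the carrier rolled down by itself to rest at the stop, and the load button was then pressed to its end and the arm moved clear; the fingertips reached 45.6 N on the button when it bottomed out, above the 40 N set for the arm and gripper body, so that is the one point that could be held against it.

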